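Fit the battery pack to the display lamp

ROBOT

A 6-joint arm with a two-finger parallel gripper is mounted at the origin on the work surface. World frame = base frame: x ahead of the robot, y to its left, z up, the work surface at z = 0. Lengths are in m, angles in rad, forces in N, time in s.
With the tool pointing down it reaches from about 0.25 to 0.775 m from the base axis. Payload 4 kg.
Tool frame: the origin (TCP) lies at the very end of the fingers, on their centre line; the grasp point (between the pads) lies 19 mm behind it; z points along the fingers, y is the direction in which the jaws open and shut (so a half turn about z gives the same grasp; the last joint's range is limited). The gripper opens to 94 mm and grips with 3 to 60 N. Pads are 16 mm wide; open, the fingers measure 119 mm over their backs; the gripper's body (75 mm by 177 mm) begins 78 mm behind the grasp point.
Start: joints at [-1.257, 0.087, 1.371, -0, 1.684, -0.103], TCP at [0.223, -0.503, 0.185] pointing down, gripper open.
Joint ranges: [-3.1, 3.1], [-0.76, 2.03], [0.27, 2.55], [-1.08, 4.22], [0.17, 2.65], [-2.57, 2.57]. Speed limits (rad/s): [2.79, 2.79, 3.14, 3.14, 3.14, 3.14].

INTERFACE

Orientations are given as [roll, pitch, yaw] about the fixed x, y, z axes, in that order (R = Rz(yaw) Ry(pitch) Rx(roll)).
In Python, from bench import robot, snapshot, calibration gives the robot as it stands. The module is installed in compiled form; this text tells all that it offers.
- The arm moves only by the tool servo_tool, never from a script. Its argument "series" is text: rows parted by semicolons, each of 5 numbers parted by spaces: the closure, from -1 (fully open) to 1 (shut), then the shift along the tool's x, y, z in cm, then the turn about the tool's z in rad. A call has 1 to 20 rows; each row is the pose to reach, as a shift and turn from the pose commanded when the call began, along the tool's axes at that moment; what a row does not reach only later rows make up. A row lasts 1/12 s, in which the tool goes at most 41.7 mm and 7.16 degrees, less where a joint would pass 70% of its speed; a pose out of reach is approached as far as the arm can. A call with a gripper value outside its range is refused whole. The fingers move at their own pace and stop on an object; the grip force is fixed at half the most. Time passes only in rows, so rows that repeat a pose let the fingers close. It gives the time, the measured TCP pose, the force and the opening at its end, in the units of the state.
- robot.get_obs(): the state, without advancing time (a new reading comes with each control period).
- snapshot(name): name is "scene" or "top"; returns (picture, depth): 384x512x3 uint8, red, green, blue; 384x512 float32, m along the optical axis (not along the pixel's ray), 0 where there is no reading.
- calibration(name): a dict with "fx", "fy", "cx", "cy" (pixels), "rvec" (rotation vector, rad) and "tvec" (3), from world to camera coordinates, as OpenCV has them. Camera axes: x right, y down, z forward; pixel columns grow to the right and rows downward; lengths in m; the calibration is good to about 2 mm. A picture is of the moment at which its call begins. calibration takes no time and is no camera call.
- robot.close_job(): hands the job in, once; it reports no verdict.
The state is a dict: "time": time; "joint_positions": joint angles; "qvel": joint speeds; "joint_torque": joint torques, N m; "tool_pos": TCP position; "ee_rot": TCP orientation; "wrist_force": force on the tool from outside, world axes, zero at the start; "wrist_torque": the same for the moment, N m; "width": finger opening in m.
Only numpy, scipy, OpenCV 4.12 (cv2) and the standard library are available. Lean on these libraries where they do the work, as an engineer would, in place of code of your own. Each camera call takes 0.05 s, during which the arm holds its last target. There are 200 camera calls.

TASK

Put the battery pack on the display lamp: set it on the lower part of the lamp's sloping face and slide it up between the rails until it is fully home and the detent holds it. Then swing the turnbutton square across behind it and let go, leaving the figures and other things on the table standing where they are.

Things in the scene. Friction and masses are not known exactly. Their poses are not given: they have to be found in the camera images.
- battery: Battery pack, 0.35 kg; origin: centre of its underside, x along its length, z up. Black body 84 x 48 mm (x, y), top 55 mm above the underside, on a grey foot plate 90 x 68 x 8 mm (10 mm side flanges). Groove 26 mm wide, 5 mm deep across the middle of the underside; ends chamfered below. Either end may go first. Grip across the body, fingertips 15 mm or more above the underside.
- lamp: Display lamp, a fixed wooden wedge with a light head; origin: centre of the underside, x towards the head. Spans x -97 to +137, y -98 to +58 mm. Its face slopes 30 degrees, rising to +x from 20 mm above the table to 125 mm; the head beyond is 165 mm high. shoe_home lies at (35, 0, 96) mm.
- shoe_home (a point): Point on the lamp's sloping face under the centre of the battery's underside when it is home. x: up the slope along the rails, y: across, z: square out of the face (30 degrees from vertical). Flat face z = 0 from x -152 to +58, y -98 to +58 mm. End stop at x = 46 mm, 30 mm high, so at home 1 mm from the battery's end.
- rail_mouth (a point): Lower end of the two aluminium rails, middle of the lane, on the face: x = -20 mm in shoe_home's axes. Rails run up 66 mm from here: inner walls at y = +-35.5 mm, outer +-43.5, lips over the flanges 10 to 14 mm above the face, 54 mm apart. Flared guides reach 24 mm below. Set the foot on the bare face with its centre 72 mm below this point, then slide it up 92 mm.
- detent (a joint): Sprung steel hump in the face at shoe_home, 24 mm wide, 25 mm long, standing 4.5 mm out. 0 = fully up, positive = pressed in (m, to 0.006). The battery's end presses it in (sliding over takes about 8 to 14 N); at home it springs up into the battery's groove.
- turnbutton_pivot (a point): Pivot of the turnbutton at the level of the face, at x = -65, y = -74 mm in shoe_home's frame, same axes.
- turnbutton (a joint): Steel bar 24 mm wide, tip 90 mm from its pivot, 2 to 14 mm above the face, turning in the plane of the face. 0 = points straight down the slope beside the lane (open); positive swings its tip inward; 1.57 rad = square across the lane behind the battery (shut; stop at 1.6). At angle q the post is at pivot + 75 mm x (-cos q, sin q) in shoe_home's x, y. Stays where left; 1 N moves it.
- turnbutton_post (a point): Centre of the top of the turnbutton's round post: 14 mm diameter, 14 to 47 mm above the face and square to it, 75 mm from the pivot. Pinch or push it to turn the button.
- figure_a: Bystander: turned wooden figure in a grey coat, 95 mm tall, foot 48 mm across. Origin: centre of its underside.
- figure_b: Bystander: turned wooden figure in a blue coat, 85 mm tall, foot 46 mm across. Origin: centre of its underside.
- figure_c: Bystander: turned wooden figure, brown with a grey hat, 100 mm tall, foot 50 mm across. Origin: centre of its underside.
- egg_cup: Bystander: white egg cup with a brown egg fixed in it, 80 mm tall, 48 mm across. Origin: centre of its underside.
- mug: Bystander: white mug, 100 mm tall, 80 mm across, handle on its +y side. Origin: centre of its underside.
- basket: Bystander: open white plastic slatted basket, 140 x 220 x 60 mm (x, y, z). Origin: centre of its underside.
- gift_box: Bystander: plain cardboard box, 90 x 70 x 45 mm (x, y, z). Origin: centre of its underside.
Things that resemble listed ones, but are neither listed nor needed, are in the scene too. What is shaped like the battery but turquoise or yellow is not meant.

How it is judged:
By the outcome, as a careful person would: the job done as asked, in the order asked, and still so for the second after the job is handed in, with the robot touching nothing.
It also fails if it takes over 58 s, if anything falls off the work surface, if the arm or the gripper's body presses on something with over 40 N, if the wrist force passes 120 N, or if a joint passes its speed limit or range.

## Working session

There is one attempt and no reset: what is moved stays moved. The work goes in short steps, Python scripts to look and compute and a tool call to move; the robot and the scene stay as the last step left them, time stands still between calls to the robot, and variables do not carry over. Pictures are saved under pics/ and viewed, about 8 in all and at most 12, crops included, and the job is handed in when it is done.

Besides the shell and the picture viewer there is one more tool, called after ">>>" in YAML: its name, and indented under it one key for each argument. servo_tool: Moves the arm, as the interface text tells. Its arguments: {"type":"object","properties":{"series":{"type":"string"}},"required":["series"]}

```bash
mkdir -p pics
cat > h.py <<'E'
import numpy as np, cv2
from bench import robot, snapshot, calibration
def cam(n):
    c=calibration(n);R=cv2.Rodrigues(np.array(c['rvec'],float))[0];t=np.array(c['tvec'],float).ravel()
    return c,R,t
def grab(n,tag):
    p,d=snapshot(n);cv2.imwrite(f'pics/{tag}.png',p[:,:,::-1]);np.savez(f'pics/{tag}.npz',p=p,d=d);return p,d
def world(n,d):
    c,R,t=cam(n);v,u=np.mgrid[:d.shape[0],:d.shape[1]]
    P=np.stack([(u-c['cx'])/c['fx']*d,(v-c['cy'])/c['fy']*d,d],-1)
    W=(P-t)@R; W[d<=0]=np.nan; return W
def proj(n,X):
    c,R,t=cam(n);P=np.atleast_2d(X)@R.T+t
    return np.c_[P[:,0]/P[:,2]*c['fx']+c['cx'],P[:,1]/P[:,2]*c['fy']+c['cy']]
E
python3 - <<'E'
from h import *
a,_=grab('scene','s0');b,_=grab('top','t0')
cv2.imwrite('pics/both.png',np.hstack([cv2.resize(a,(400,300)),cv2.resize(b,(400,300))])[:,:,::-1])
for n in('scene','top'):
    c,R,t=cam(n);print(n,c['fx'],-R.T@t,R[2])
o=robot.get_obs();print(o['tool_pos'],o['ee_rot'],o['time'])
E
```

```text
scene 430.64129514434387 [ 1.56184957 -0.3984854   0.83641227] [-0.78443091  0.26835887 -0.55915263]
top 349.1271086273483 [ 0.42671653 -0.03878695  1.29273512] [ 0.06214616  0.02303233 -0.99780127]
[ 0.22249926 -0.502435    0.1836522 ] [-3.13970976e+00 -2.09426308e-04  4.16796407e-01] 0.1
```

View pics/s0.png

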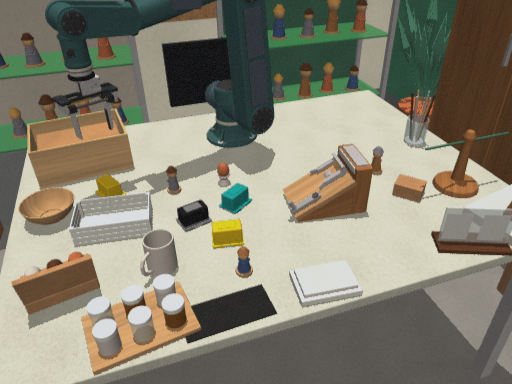

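View pics/t0.png

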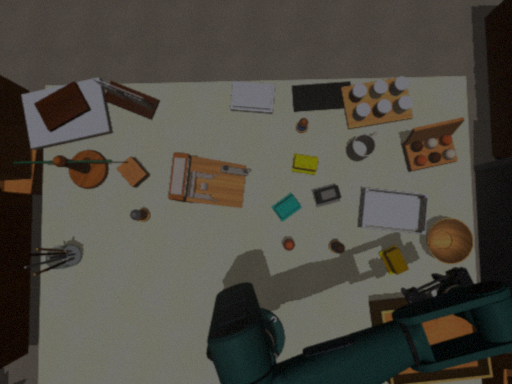

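The scene view shows the candidates: black pack at (192,214), turquoise at (235,197), and yellow at (227,233) and (108,187). In the top view the black one is at (326,194). It is the only black body on a grey foot plate, so it fits the description. The lamp is at top (207,180), with its head to the left (+y). Next I'll measure both and confirm with a crop.

```bash
cat > m.py <<'E'
from h import *
for n,tag in(('top','t0'),('scene','s0')):
    z=np.load(f'pics/{tag}.npz');p,d=z['p'],z['d'];W=world(n,d)
    x0,x1,y0,y1=(305,348,178,212) if n=='top' else (172,214,195,232)
    w=W[y0:y1,x0:x1].reshape(-1,3);pp=p[y0:y1,x0:x1].reshape(-1,3)
    for lab,lo,hi in(('top',.047,.062),('foot',.0045,.013),('table',-.01,.003)):
        s=w[(w[:,2]>lo)&(w[:,2]<hi)]
        if len(s)>5 and lab!='table':
            r=cv2.minAreaRect(s[:,:2].astype(np.float32)*1000);print(n,lab,len(s),np.round(s.mean(0),4),r)
        else: print(n,lab,len(s),np.nanmedian(s[:,2]) if len(s) else '')
    # lamp
    x0,x1,y0,y1=(160,255,145,212) if n=='top' else (280,372,142,222)
    w=W[y0:y1,x0:x1].reshape(-1,3);pp=p[y0:y1,x0:x1].reshape(-1,3)
    w=w[~np.isnan(w[:,0])]
    s=w[(w[:,2]>.015)&(w[:,2]<.19)]
    r=cv2.minAreaRect(s[:,:2].astype(np.float32)*1000);print(n,'lamp all',r)
    s=w[(w[:,2]>.158)&(w[:,2]<.175)]
    if len(s): print(n,'head',len(s),s.mean(0),cv2.minAreaRect(s[:,:2].astype(np.float32)*1000))
    # plane ransac with slope ~30deg
    s=w[(w[:,2]>.02)&(w[:,2]<.12)];rng=np.random.default_rng(0);best=0
    for _ in range(3000):
        a=s[rng.choice(len(s),3,False)];nn=np.cross(a[1]-a[0],a[2]-a[0]);l=np.linalg.norm(nn)
        if l<1e-5: continue
        nn/=l;nn*=np.sign(nn[2])
        if not .8<nn[2]<.93: continue
        inl=abs((s-a[0])@nn)<.002
        if inl.sum()>best: best=inl.sum();B=inl
    q=s[B];c=q.mean(0);nn=np.linalg.svd(q-c)[2][2];nn*=np.sign(nn[2]);print(n,'plane',best,c,nn,'tilt',np.degrees(np.arccos(nn[2])),'az',np.degrees(np.arctan2(-nn[1],-nn[0])))
E
python3 m.py
python3 - <<'E'
import cv2,numpy as np
a=cv2.imread('pics/t0.png');s=cv2.imread('pics/s0.png')
f=lambda i,x,y,w,h:cv2.resize(i[y:y+h,x:x+w],(400,300),interpolation=cv2.INTER_CUBIC)
cv2.imwrite('pics/c0.png',np.vstack([np.hstack([f(a,160,145,100,75),f(a,270,150,100,75)]),np.hstack([f(s,275,140,100,75),f(s,160,180,100,75)])]))
E
```

```text
top top 315 [ 0.5109 -0.2654  0.0556] ((511.0191650390625, -265.57305908203125), (47.62361145019531, 82.81001281738281), 14.208456993103027)
top foot 203 [ 0.5102 -0.2649  0.0075] ((512.0838012695312, -266.405029296875), (154.35829162597656, 121.240478515625), 88.18244934082031)
top table 800 7.147310279861403e-05
top lamp all ((559.0987548828125, 142.0414581298828), (253.33006286621094, 156.4822540283203), 83.15658569335938)
top head 795 [0.56982167 0.23785707 0.16715508] ((570.5453491210938, 239.68011474609375), (57.23432922363281, 155.71392822265625), 83.55699920654297)
top plane 1139 [0.55437705 0.11829917 0.06955032] [-0.05677126 -0.50210641  0.86294043] tilt 30.351645677138404 az 83.54918044186445
scene top 335 [ 0.5225 -0.2629  0.055 ] ((563.9166259765625, -251.84249877929688), (159.68179321289062, 81.56832885742188), 14.464974403381348)
scene foot 167 [ 0.5227 -0.2659  0.0083] ((476.240966796875, -263.12921142578125), (108.98600006103516, 217.06124877929688), 84.25457000732422)
scene table 701 0.0008198981321833864
scene lamp all ((554.2595825195312, 206.37672424316406), (201.44537353515625, 396.38043212890625), 4.10831356048584)
scene head 506 [0.58032175 0.23493761 0.1668191 ] ((571.54833984375, 240.43557739257812), (57.25478744506836, 157.12156677246094), 83.741455078125)
scene plane 1085 [0.55927738 0.11937357 0.06987732] [-0.05801478 -0.49738154  0.86558991] tilt 30.04986659911448 az 83.34705965234001
```

View pics/c0.png

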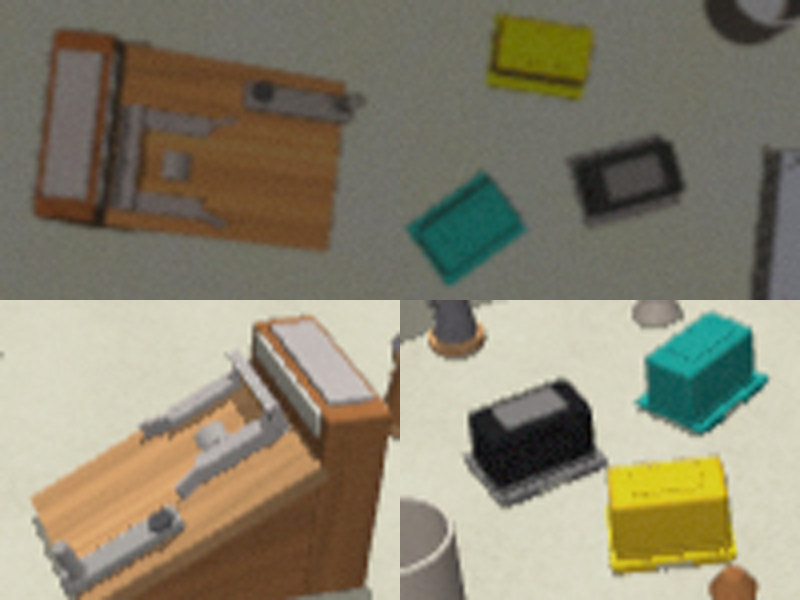

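The crop confirms it: the black body on a grey foot plate is the battery, at about (0.511, -0.266) with its long axis at 104°. The lamp axis points at 83.5°, with shoe_home near (0.543, 0.169, 0.096). The turnbutton is open and its post is at the low end of the face. I'll move above the battery now.

>>> servo_tool:
  series: "-0.5 9 -2.5 0 -0.35; -0.5 18 -5 0 -0.7; -0.5 27 -7.5 0 -1.05; -0.5 36 -10 2 -1.4; -0.5 36 -10 4 -1.4; -0.5 36 -10 5 -1.4; -0.5 36 -10 5 -1.4; -0.5 36 -10 5 -1.4; -0.5 36 -10 5 -1.4; -0.5 36 -10 5 -1.4; -0.5 36 -10 5 -1.4; -0.5 36 -10 5 -1.4; -0.5 36 -10 5 -1.4; -0.5 36 -10 5 -1.4; -0.5 36 -10 5 -1.4"

```text
time: 1.35
tool_pos: [0.5111, -0.2658, 0.1344]
ee_rot: [-3.141, -0.0, 1.816]
wrist_force: [-0.1, 0.3, -0.4]
width: 0.0706
```

Run:
```python
from h import *
o=robot.get_obs();p,v=o['tool_pos'],o['ee_rot'];print(p,v,o['width'],o['joint_positions'],o['wrist_force'])
y=v[2];X=np.array([np.cos(y),np.sin(y)]);Y=np.array([np.sin(y),-np.cos(y)])
d=np.array([.511,-.2655])-p[:2];print('shift cm',d@X*100,d@Y*100,'jaw deg',np.degrees(y)-90)
a,_=grab('scene','s1')
cv2.imwrite('pics/s1c.png',cv2.resize(a[130:280,100:300],(800,600))[:,:,::-1])
```

```text
[ 0.51110587 -0.26580076  0.13442479] [-3.14125378e+00 -2.99480966e-04  1.81570184e+00] 0.07058669573339854 [-5.77937255e-01  1.60221788e-01  1.38918926e+00 -4.47408354e-05
  1.59263163e+00 -8.22843782e-01] [-0.06309964  0.34384059 -0.42940304]
shift cm 0.03174504362241072 -0.0029784746860884504 jaw deg 14.032052027998873
```

View pics/s1c.png

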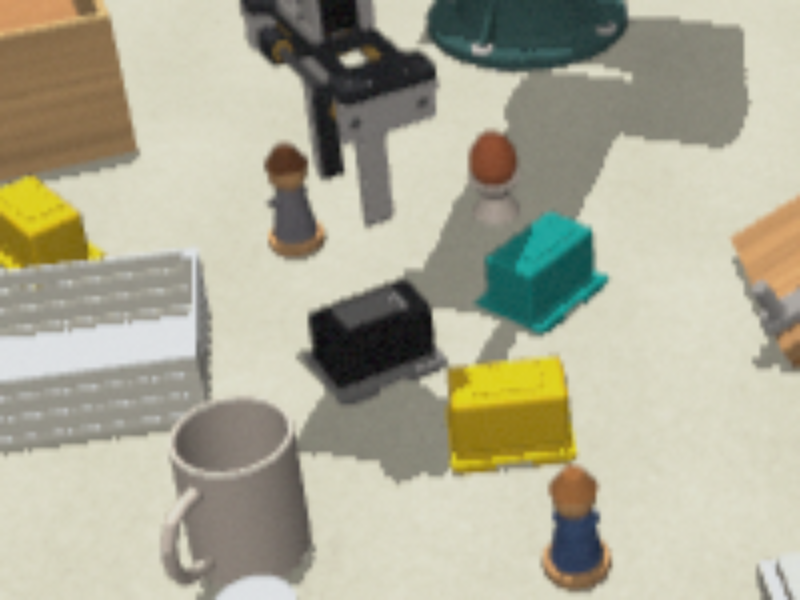

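The open gripper hangs above the black pack, straddling it clear of its neighbours. I'll descend, grip and lift.

>>> servo_tool:
  series: "-0.5 0 0 3 0; -0.5 0 0 6 0; -0.5 0 0 9 0; -0.5 0 0 11 0; -0.5 0 0 11.3 0; -0.5 0 0 11.3 0; 1 0 0 11.3 0; 1 0 0 11.3 0; 1 0 0 11.3 0; 1 0 0 11.3 0; 1 0 0 11.3 0; 1 0 0 11.3 0; 1 0 0 10 0; 1 0 0 7 0; 1 0 0 4 0; 1 0 0 1 0; 1 0 0 -2 0; 1 0 0 -4 0; 1 0 0 -4 0; 1 0 0 -4 0"

```text
time: 3.07
tool_pos: [0.5119, -0.2657, 0.1749]
ee_rot: [3.14, 0.001, 1.817]
wrist_force: [-0.2, 0.9, -5.3]
width: 0.0478
```

>>> servo_tool:
  series: "1 3 1 0 0.06; 1 6 2 0 0.12; 1 9.5 3 0 0.18; 1 13 4 0 0.24; 1 16.5 5.2 0 0.3; 1 20 6.3 0 0.36; 1 23 7.2 0 0.36; 1 26 8.2 0 0.36; 1 29 9.1 0 0.36; 1 31 9.7 0 0.36; 1 32.1 10.1 0 0.36; 1 32.1 10.1 1 0.36; 1 32.1 10.1 3 0.36; 1 32.1 10.1 3 0.36; 1 32.1 10.1 3 0.36; 1 32.1 10.1 3 0.36"

```text
time: 4.4
tool_pos: [0.5309, 0.069, 0.144]
ee_rot: [-3.14, 0.001, 1.455]
wrist_force: [0.0, -1.0, -4.0]
width: 0.0479
```

Run:
```python
from h import *
o=robot.get_obs();p,v=o['tool_pos'],o['ee_rot'];print(p,v,o['width'],o['wrist_force'])
a,d=grab('scene','s2');grab('top','t2')
W=world('scene',d)
for n in('scene','top'):
    z=np.load(f"pics/{'s2' if n=='scene' else 't2'}.npz");W=world(n,z['d']);w=W.reshape(-1,3);w=w[~np.isnan(w[:,0])]
    s=w[(w[:,2]>.155)&(w[:,2]<.18)&(abs(w[:,1]-.24)<.06)&(abs(w[:,0]-.57)<.12)];print(n,len(s))
    if len(s)>20: print(s[:,2].mean(),cv2.minAreaRect(s[:,:2].astype(np.float32)*1000))
cv2.imwrite('pics/s2c.png',cv2.resize(a[70:250,200:440],(800,600))[:,:,::-1])
```

```text
[0.53092467 0.06897582 0.14403746] [-3.14037994e+00  6.39668242e-04  1.45512949e+00] 0.04787183513090077 [ 0.03544215 -1.03835731 -3.97021636]
scene 542
0.16597585230404724 ((571.0782470703125, 239.9702911376953), (57.84455108642578, 158.27322387695312), 83.46147918701172)
top 761
0.16725568415463202 ((570.6419677734375, 239.59320068359375), (56.233009338378906, 155.6436309814453), 83.98287963867188)
```

View pics/s2c.png

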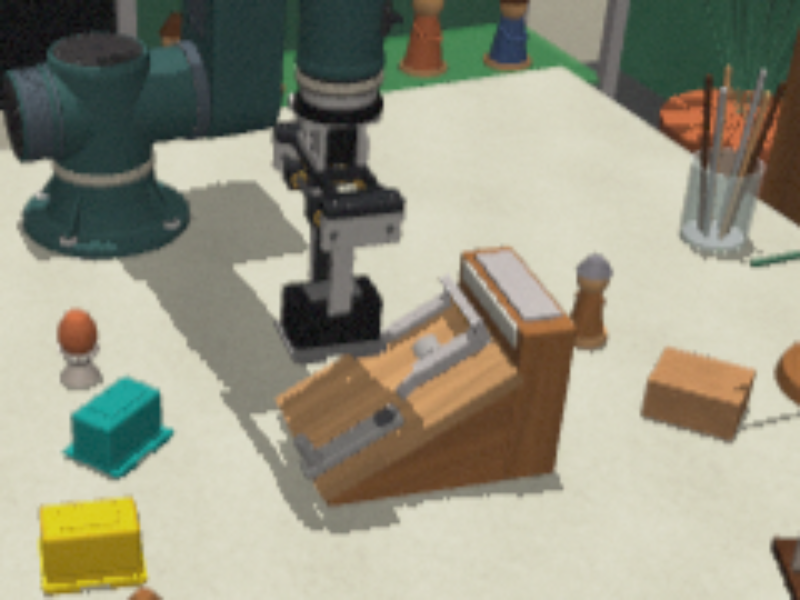

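The pack hangs upright above the lower face and is aligned with the lamp. Next I'll measure the lane centre directly from the rails.

```bash
cat >> h.py <<'E'
az=np.radians(83.55);ux=np.array([np.cos(az),np.sin(az),0]);uy=np.array([-ux[1],ux[0],0]);uz=np.array([0,0,1.])
SH=np.array([.5388,.1345,0])+.035*ux+.096*uz
S=np.cos(np.pi/6)*ux+.5*uz; N=-.5*ux+np.cos(np.pi/6)*uz
def face(w): return np.stack([(w-SH)@S,(w-SH)@uy,(w-SH)@N],-1)*1000
E
python3 - <<'E'
from h import *
print(SH)
for n,t in(('top','t0'),('scene','s0')):
    z=np.load(f'pics/{t}.npz');f=face(world(n,z['d'])).reshape(-1,3);f=f[~np.isnan(f[:,0])]
    b=f[(abs(f[:,1]+10)<80)&(f[:,0]>-140)&(f[:,0]<-60)&(abs(f[:,1])<45)];print(n,'face z',np.median(b[:,2]))
    z0=np.median(b[:,2])
    for lo,hi in((-8,15),(15,40)):
        r=f[(f[:,0]>lo)&(f[:,0]<hi)&(f[:,2]-z0>8)&(f[:,2]-z0<17)&(abs(f[:,1])<60)]
        for s in(-1,1):
            q=r[r[:,1]*s>20][:,1];print(lo,s,len(q),np.percentile(q,[3,50,97]) if len(q) else '')
    e=f[(abs(f[:,1])<30)&(f[:,2]-z0>20)&(f[:,2]-z0<33)&(f[:,0]>30)&(f[:,0]<70)];print('stop x',len(e),np.percentile(e[:,0],[3,50,97]))
    e=f[(f[:,2]-z0>40)&(f[:,2]-z0<52)&(f[:,0]<-110)&(f[:,1]<-50)];print('post',len(e),np.median(e,0) if len(e) else '')
E
```

```text
[0.54273176 0.16927846 0.096     ]
top face z 1.6583748226109667
-8 -1 24 [-42.50961332 -34.32654991 -27.00455346]
-8 1 30 [28.61893391 35.69744145 43.58285065]
15 -1 29 [-42.22256085 -34.84151979 -27.10984428]
15 1 31 [28.3288472  35.68975468 43.36953702]
stop x 78 [44.75721253 52.5879035  69.13130378]
post 896 [-275.20416651 -263.63213977   47.4702382 ]
scene face z -1.4306027305342641
-8 -1 25 [-41.66865336 -37.33671729 -24.03398324]
-8 1 22 [28.93762913 37.62714403 47.63707417]
15 -1 35 [-44.21400612 -38.48202162 -22.80646191]
15 1 22 [28.69891924 34.66784778 47.26290165]
stop x 58 [44.1218066  52.72865799 69.55563831]
post 1181 [-266.81296903 -323.24001801   43.74777822]
```

```bash
cat >> h.py <<'E'
SH=SH+.0006*uy
def sh(x,y,z):
    "shift cm (tool axes) putting grasp point at face coords mm"
    o=robot.get_obs();p,v=o['tool_pos'],o['ee_rot'];R=cv2.Rodrigues(np.array([0,0,1.])*v[2])[0]@np.diag([1,-1,-1])
    g=SH+x/1e3*S+y/1e3*uy+z/1e3*N-np.array([0,0,.019])
    return np.round(R.T@(g-p)*100,2)
def where():
    o=robot.get_obs();print(o['time'],'grasp in face',face(o['tool_pos']+np.array([0,0,.019])),'rot',o['ee_rot'],'F',o['wrist_force'],'T',o['wrist_torque'],o['width'])
E
python3 - <<'E'
from h import *
where()
for z in(70,55,48,40,38,36):print(z,sh(-92,0,z))
print('yaw corr tool rad',-(az-robot.get_obs()['ee_rot'][2]))
E
```

```text
4.5 grasp in face [-52.84029649  -0.93436999 109.59567517] rot [3.13999058e+00 6.54151076e-05 1.45545657e+00] F [-0.42135819  0.50799967 -4.91652695] T [-0.03265642 -0.0594695   0.00574901] 0.047378760456169365
70 [-1.41 -0.09  5.39]
55 [-0.66 -0.09  6.69]
48 [-0.31 -0.09  7.29]
40 [ 0.09 -0.09  7.99]
38 [ 0.19 -0.09  8.16]
36 [ 0.29 -0.09  8.33]
yaw corr tool rad -0.0027660182511268783
```

>>> servo_tool:
  series: "1 -1.4 -0.1 3 0; 1 -1.4 -0.1 5.4 0; 1 -0.9 -0.1 6.2 0; 1 -0.7 -0.1 6.6 0; 1 -0.6 -0.1 6.8 0; 1 -0.5 -0.1 6.9 0; 1 -0.4 -0.1 7.1 0; 1 -0.4 -0.1 7.1 0"

```text
time: 5.17
tool_pos: [0.5277, 0.0601, 0.0791]
ee_rot: [-3.139, 0.013, 1.455]
wrist_force: [-14.0, -14.9, 14.3]
width: 0.0477
```

```bash
python3 -c "
from h import *
where()
for z in(50,46,42,40,38,36):print(z,sh(-92,0,z))"
```

```text
5.1667 grasp in face [-94.32922255   2.07724105  56.91565179] rot [-3.13945255  0.0133232   1.45548744] F [-14.03633192 -14.87328345  14.30834566] T [-2.78414737  2.8860491   0.18250535] 0.047668600077023435
50 [0.55 0.21 0.48]
46 [0.75 0.21 0.83]
42 [0.95 0.21 1.18]
40 [1.05 0.2  1.35]
38 [1.15 0.2  1.52]
36 [1.25 0.2  1.69]
```

Something is pushing sideways as well as up, so I'll look before pressing on.

Run:
```python
from h import *
a,_=grab('scene','s3');b,_=grab('top','t3');where()
f=lambda i,x,y,w,h:cv2.resize(i[y:y+h,x:x+w],(400,400),interpolation=cv2.INTER_CUBIC)
cv2.imwrite('pics/c3.png',np.hstack([f(a,265,100,110,120),f(b,165,135,100,100)])[:,:,::-1])
```

```text
5.2667 grasp in face [-94.27685389   2.09315844  56.91394127] rot [-3.13950521  0.0130002   1.45543991] F [-15.03830233 -14.82871722  14.19789416] T [-2.74647675  2.87279539  0.16522224] 0.04785562168079659
```

View pics/c3.png

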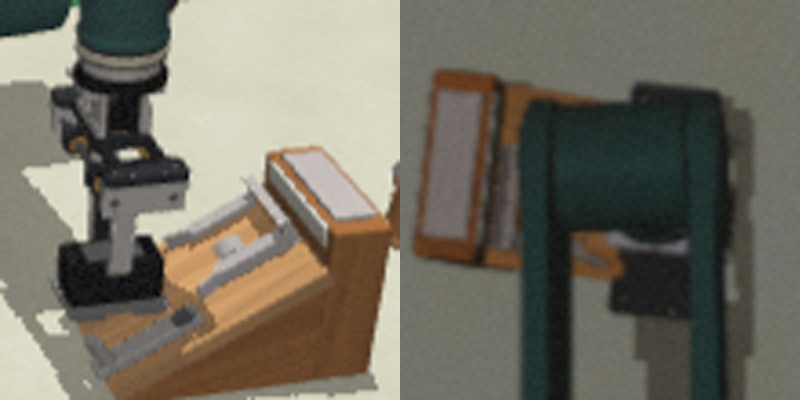

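>>> servo_tool:
  series: "1 -0.3 0 -1 0; 1 -0.6 0 -2 0; 1 -0.6 0 -2 0; 1 -0.6 0 -2 0; 1 -0.6 0 -2 0"

```text
time: 5.68
tool_pos: [0.5292, 0.0609, 0.0937]
ee_rot: [3.141, -0.0, 1.457]
wrist_force: [0.2, -0.1, -5.3]
width: 0.0479
```

Run:
```python
from h import *
where()
p,d=grab('scene','s4');W=world('scene',d);f=face(W)
o=robot.get_obs();g=o['tool_pos']+np.array([0,0,.019])
# points on the foot / body in tool-yaw frame relative to the grasp point
y=o['ee_rot'][2];X=np.array([np.cos(y),np.sin(y),0]);Y=np.array([np.sin(y),-np.cos(y),0])
r=np.stack([(W-g)@X,(W-g)@Y,(W-g)[...,2]],-1)*1000
m=(abs(r[...,0])<60)&(abs(r[...,1])<60)&(r[...,2]>-55)&(r[...,2]<25)&(f[...,2]>6)
for lo in range(-52,24,6):
    s=m&(r[...,2]>=lo)&(r[...,2]<lo+6)
    if s.sum()>5:print(lo,s.sum(),'x',np.percentile(r[s][:,0],[2,98]).round(1),'y',np.percentile(r[s][:,1],[2,98]).round(1),p[s].mean(0).round())
```

```text
5.6833 grasp in face [-86.27294117   0.65170614  69.07123702] rot [ 3.14132643e+00 -4.71946374e-04  1.45720837e+00] F [ 0.19936529 -0.12339823 -5.26652706] T [-0.08704089  0.01882133 -0.02462817] 0.047873427305336815
-46 8 x [-25.4  36.3] y [28.7 59.1] [100.  90.  81.]
-40 65 x [-42.1  44. ] y [-15.5  39.1] [83. 80. 78.]
-34 94 x [-43.3  45.6] y [-23.2  38.7] [72. 70. 68.]
-28 44 x [-39.8  39.6] y [-3.5 28.4] [24. 25. 26.]
-22 46 x [-40.   39.9] y [-14.5  28. ] [23. 23. 24.]
-16 50 x [-39.9  38.5] y [-14.7  28.4] [25. 24. 25.]
-10 42 x [-40.2  39.8] y [-5.3 28.6] [24. 22. 23.]
-4 48 x [-40.2  38.9] y [-14.6  27.9] [30. 29. 29.]
2 44 x [-39.9  41.7] y [-12.6  29.5] [32. 31. 31.]
8 123 x [-39.2  41. ] y [-25.9  34.3] [49. 49. 47.]
14 89 x [-36.   39.4] y [-27.8  37.5] [70. 68. 67.]
20 14 x [-10.    6.7] y [-25.9  39.8] [88. 86. 84.]
```

Run:
```python
from h import *
for n,t in(('scene','s0'),('top','t0')):
    z=np.load(f'pics/{t}.npz');W=world(n,z['d'])
    a=np.radians(104.2);X=np.array([np.cos(a),np.sin(a),0]);Y=np.array([np.sin(a),-np.cos(a),0])
    r=np.stack([(W-[.511,-.2655,0])@X,(W-[.511,-.2655,0])@Y,W[...,2]],-1)*1000
    bl=z['p'].max(-1)<110
    s=(abs(r[...,0])<50)&(abs(r[...,1])<36)&(r[...,2]>52)&(r[...,2]<59)&bl;q=r[s]
    print(n,len(q),'top x',np.percentile(q[:,0],[3,97]).round(1),'y',np.percentile(q[:,1],[3,97]).round(1),'z',np.median(q[:,2]))
    s=(abs(r[...,0])<30)&(abs(r[...,1])<36)&(r[...,2]>15)&(r[...,2]<45)&bl;q=r[s];print('side y',len(q),np.median(q[:,1]) if len(q) else '')
where()
for z in(60,57,54,52,50):print(z,sh(-92,0,z))
```

```text
scene 154 top x [-39.  39.] y [-19.4  23.6] z 55.47229458757151
side y 143 21.643804656266937
top 251 top x [-38.3  38.4] y [-22.1  21.9] z 55.64202583043836
side y 1 -25.187845073434207
5.7333 grasp in face [-86.64479263   1.07349772  68.63247823] rot [-3.14065896e+00 -1.89332038e-04  1.45725051e+00] F [ 2.76295751e-04  2.05230585e-01 -3.96086692e+00] T [-0.02129896 -0.13073265 -0.03787542] 0.047272012076351726
60 [-0.03  0.11  1.02]
57 [0.12 0.11 1.28]
54 [0.27 0.11 1.53]
52 [0.37 0.11 1.71]
50 [0.47 0.11 1.88]
```

Run:
```python
from h import *
P={'s1':([.5111,-.2658,.1344],1.816),'s2':([.5309,.0690,.1440],1.4551),'s3':([.5277,.0601,.0791],1.4554),'s4':([.5292,.0609,.0937],1.457)}
for t,(g,y) in P.items():
    z=np.load(f'pics/{t}.npz');W=world('scene',z['d']);p=z['p'].astype(int)
    X=np.array([np.cos(y),np.sin(y),0]);Y=np.array([np.sin(y),-np.cos(y),0])
    r=np.stack([(W-g)@X,(W-g)@Y,(W-g)[...,2]],-1)*1000
    s=(abs(r[...,0])<7)&(r[...,1]>10)&(abs(r[...,1])<70)&(r[...,2]>38)&(r[...,2]<60);q=r[s]
    print(t,'near finger y',len(q),np.percentile(q[:,1],[10,50,90]).round(1),'x',np.median(r[s][:,0]).round(1))
    s=(abs(abs(r[...,0])-22)<12)&(abs(r[...,1])<45)&(r[...,2]>-8)&(r[...,2]<28);q=r[s]
    if len(q):print('  body side y',len(q),np.percentile(q[:,1],[10,50,90]).round(1))
```

```text
s1 near finger y 34 [44.8 47.  49.1] x 0.9
  body side y 1 [41.8 41.8 41.8]
s2 near finger y 29 [35.  36.7 38.7] x -0.2
  body side y 155 [21.9 24.4 26.9]
s3 near finger y 32 [33.  36.3 39.6] x 0.2
  body side y 143 [21.6 24.1 26.5]
s4 near finger y 25 [33.3 36.3 39.9] x 1.0
  body side y 135 [21.2 24.1 27. ]
```

In-hand measurements agree: the body side is at 24.1 mm against 24 expected. The force came from jamming: friction on the leading edge ran through the pads' pivot, so the pack could not tilt. I'll lower it along an arc about that edge, moving down-slope, so it tips flat.

Run:
```python
from h import *
where()
for a,pr in((0,-6),(0,1),(5,3),(10,4),(15,5),(20,5),(25,5),(30,5),(33,5)):
    t=np.radians(108.4+a);print(a,sh(-50+60.2*np.cos(t),0,60.2*np.sin(t)-pr))
```

```text
5.7333 grasp in face [-86.64479263   1.07349772  68.63247823] rot [-3.14065896e+00 -1.89332038e-04  1.45725051e+00] F [ 2.76295751e-04  2.05230585e-01 -3.96086692e+00] T [-0.02129896 -0.13073265 -0.03787542] 0.047272012076351726
0 [ 1.8   0.11 -0.4 ]
0 [2.15 0.11 0.2 ]
5 [1.92 0.11 0.78]
10 [1.68 0.11 1.3 ]
15 [1.47 0.11 1.85]
20 [1.26 0.11 2.33]
25 [1.09 0.11 2.82]
30 [0.96 0.11 3.33]
33 [0.9  0.11 3.64]
```

>>> servo_tool:
  series: "1 0.9 0.1 -0.4 0; 1 1.8 0.1 -0.4 0; 1 1.8 0.1 -0.4 0; 1 2.15 0.1 0.2 0; 1 1.9 0.1 0.8 0; 1 1.7 0.1 1.3 0; 1 1.5 0.1 1.6 0; 1 1.45 0.1 1.85 0; 1 1.45 0.1 1.85 0"

```text
time: 6.48
tool_pos: [0.5324, 0.0719, 0.0765]
ee_rot: [3.139, 0.004, 1.456]
wrist_force: [-1.9, -5.7, 5.1]
width: 0.0475
```

```bash
cat > tilt.py <<'E'
from h import *
import sys
# pitch of the held battery: fit of its near black/grey side silhouette (x vs z of the top plane)
def tilt(tag,view=False):
    p,d=grab('scene',tag);W=world('scene',d);o=robot.get_obs();g=o['tool_pos']+[0,0,.019];f=face(W)
    r=np.stack([(W-g)@(np.cos(np.pi/6)*0+ux),(W-g)@-uy,(W-g)[...,2]],-1)*1000
    side=(abs(r[...,1]-24)<6)&(abs(r[...,0])<60)&(r[...,2]>-60)&(r[...,2]<45)&(p.max(-1)<60)&(f[...,2]>9)
    q=r[side][:,[0,2]].astype(np.float32);print('side pts',len(q),cv2.minAreaRect(q))
    if view: cv2.imwrite(f'pics/{tag}c.png',cv2.resize(p[100:220,265:375],(550,600),interpolation=cv2.INTER_CUBIC)[:,:,::-1])
if __name__=='__main__': where();tilt(sys.argv[1],len(sys.argv)>2)
E
python3 tilt.py s5
python3 - <<'E'
from h import *
for a,pr in((15,5),(20,5),(25,5),(30,5),(33,5)):
    t=np.radians(108.4+a);print(a,sh(-50+60.2*np.cos(t),0,60.2*np.sin(t)-pr))
E
```

```text
6.4833 grasp in face [-85.03646566  -1.22941904  48.51338254] rot [3.13895483 0.00427986 1.45567922] F [-1.91478239 -5.72660116  5.07307333] T [-1.02138204  0.29580588  0.03831593] 0.04753848888240962
side pts 296 ((3.4391307830810547, -6.3648223876953125), (82.34584045410156, 55.9279670715332), 22.948461532592773)
15 [ 0.32 -0.13  0.2 ]
20 [ 0.11 -0.12  0.68]
25 [-0.07 -0.12  1.18]
30 [-0.19 -0.12  1.68]
33 [-0.25 -0.12  1.99]
```

It is tipping: about 20° now, with low forces. Continuing the arc.

>>> servo_tool:
  series: "1 -0.1 0 0.25 0; 1 -0.2 0 0.5 0; 1 -0.3 0 0.75 0; 1 -0.4 0 1.0 0; 1 -0.5 0 1.25 0; 1 -0.5 0 1.45 0; 1 -0.5 0 1.45 0; 1 -0.5 0 1.45 0"

```text
time: 7.2
tool_pos: [0.5321, 0.068, 0.0664]
ee_rot: [3.137, 0.002, 1.456]
wrist_force: [-8.5, -4.7, 19.5]
width: 0.0475
```

```bash
python3 tilt.py s6 v
```

```text
7.2 grasp in face [-93.46741719  -1.37398077  41.69238088] rot [3.13734981e+00 2.28181985e-03 1.45635615e+00] F [-8.54324313 -4.67291504 19.49638904] T [-0.68617728  1.83864546  0.11300784] 0.04751886762718093
side pts 286 ((5.311271667480469, -5.841335296630859), (81.67431640625, 49.381980895996094), 29.46282386779785)
```

View pics/s6c.png

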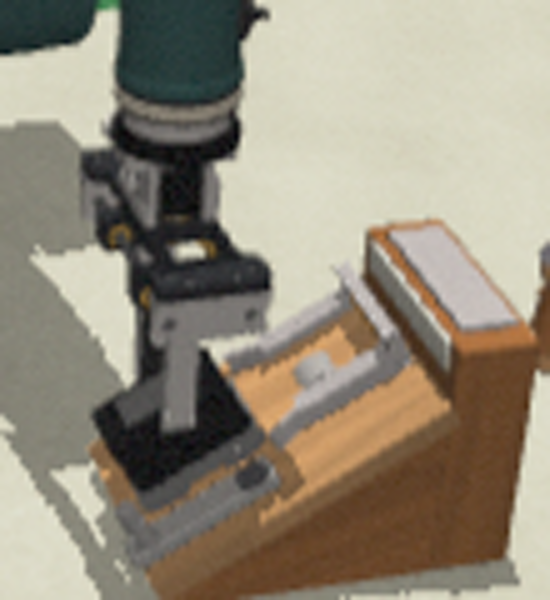

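The pack is flush on the face: tilt 29.5°, about 93 mm below home. I'll ease the pressure, nudge it 1.4 mm to the lane centre and start sliding up.

>>> servo_tool:
  series: "1 -0.1 -0.14 -0.2 0; 1 0.3 -0.14 -0.45 0; 1 0.75 -0.14 -0.7 0; 1 1.2 -0.14 -0.95 0; 1 1.6 -0.14 -1.2 0; 1 2.05 -0.14 -1.45 0; 1 2.5 -0.14 -1.7 0; 1 2.5 -0.14 -1.7 0"

```text
time: 7.92
tool_pos: [0.5328, 0.0886, 0.0788]
ee_rot: [3.14, 0.012, 1.455]
wrist_force: [-2.3, -15.2, 5.1]
width: 0.0476
```

```bash
python3 tilt.py s7;python3 -c "
from h import *
z=np.load('pics/s7.npz');p=z['p'];f=face(world('scene',z['d']))
print(sh(-50,0,40),sh(0,0,40),'yaw',np.degrees(robot.get_obs()['ee_rot'][2]))"
```

```text
7.9167 grasp in face [-69.46383093   0.17588736  42.21176321] rot [3.13968531 0.01211263 1.45490951] F [ -2.331084   -15.16580931   5.05817049] T [-2.70500623  0.40225117 -0.00526482] 0.04761377313837111
side pts 287 ((4.864295959472656, -5.485908508300781), (82.98448944091797, 49.4428596496582), 28.774736404418945)
[ 1.8   0.01 -0.79] [ 6.13 -0.   -3.29] yaw 83.35397303152016
```

>>> servo_tool:
  series: "1 0.4 0 -0.25 0; 1 0.85 0 -0.5 0; 1 1.3 0 -0.75 0; 1 1.7 0 -1 0; 1 2.15 0 -1.25 0; 1 2.6 0 -1.5 0; 1 2.6 0 -1.5 0"

```text
time: 8.55
tool_pos: [0.5342, 0.1125, 0.093]
ee_rot: [-3.14, 0.016, 1.454]
wrist_force: [-5.8, -17.7, 4.5]
width: 0.0475
```

```bash
python3 tilt.py s8
```

```text
8.55 grasp in face [-41.69890121   1.47355761  42.54071301] rot [-3.13988254  0.01634202  1.45351686] F [ -5.84917985 -17.6929272    4.54358136] T [-3.53497163  0.81731935 -0.08229288] 0.047526175267139155
side pts 279 ((4.34861946105957, -5.810894012451172), (82.76514434814453, 51.170249938964844), 25.997190475463867)
```

>>> servo_tool:
  series: "1 0.15 -0.1 0.25 0; 1 0.15 -0.1 0.25 0; 1 0.6 -0.1 0 0; 1 1.0 -0.1 -0.25 0; 1 1.0 -0.1 -0.25 0"

```text
time: 9.02
tool_pos: [0.5352, 0.1209, 0.0968]
ee_rot: [3.141, 0.019, 1.453]
wrist_force: [-4.4, -21.2, 8.6]
width: 0.048
```

```bash
python3 tilt.py s9 v
```

```text
9.0167 grasp in face [-32.47162951   1.45818524  41.6386965 ] rot [3.14092992 0.01863887 1.45267038] F [ -4.4368646  -21.24852907   8.59898534] T [-4.10542208  1.01785235  0.07235041] 0.047952570231762366
side pts 279 ((4.170803070068359, -5.801425933837891), (81.79521942138672, 50.18266296386719), 29.653730392456055)
```

View pics/s9c.png

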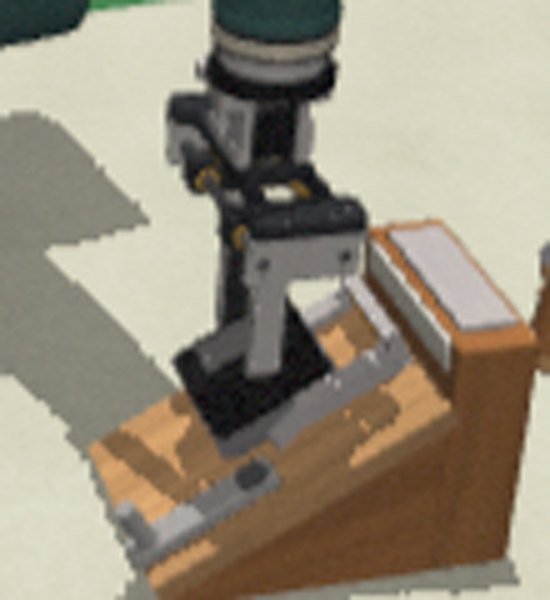

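The pack is flat and its nose is between the rails. Sliding on over the detent.

>>> servo_tool:
  series: "1 0.4 0 -0.25 0; 1 0.85 0 -0.5 0; 1 1.3 0 -0.75 0; 1 1.7 0 -1 0; 1 2.15 0 -1.25 0; 1 2.4 0 -1.4 0; 1 2.6 0 -1.5 0; 1 2.6 0 -1.5 0"

```text
time: 9.73
tool_pos: [0.5382, 0.1471, 0.112]
ee_rot: [3.141, 0.018, 1.452]
wrist_force: [-5.6, -20.5, 9.5]
width: 0.0473
```

```bash
python3 tilt.py s10
```

```text
9.7333 grasp in face [-1.99899186  1.38022009 41.59412596] rot [3.14078511 0.0176273  1.45219511] F [ -5.56239971 -20.54696349   9.53375843] T [-3.95005546e+00  1.07477170e+00  3.38505892e-03] 0.047305548303859905
side pts 277 ((3.7998886108398438, -6.060543060302734), (83.36454010009766, 49.48225402832031), 30.413095474243164)
```

>>> servo_tool:
  series: "1 0.1 0 -0.05 0; 1 0.2 0 -0.1 0; 1 0.3 0 -0.17 0; 1 0.3 0 -0.17 0; 1 0.3 0 -0.17 0"

```text
time: 10.2
tool_pos: [0.5384, 0.1487, 0.1131]
ee_rot: [3.141, 0.02, 1.451]
wrist_force: [-3.4, -22.2, 8.1]
width: 0.0475
```

>>> servo_tool:
  series: "1 0.1 0 -0.05 0; 1 0.2 0 -0.1 0; 1 0.3 0 -0.17 0; 1 0.3 0 -0.17 0; 1 0.3 0 -0.17 0"

```text
time: 10.62
tool_pos: [0.5384, 0.1488, 0.1135]
ee_rot: [-3.141, 0.026, 1.45]
wrist_force: [-5.7, -27.8, 6.0]
width: 0.0476
```

```bash
python3 tilt.py s11
```

```text
10.6167 grasp in face [ 0.25878989  1.43848458 42.0424467 ] rot [-3.14084349  0.02573461  1.45022689] F [ -5.6902928  -27.7887989    5.97501863] T [-5.6180182   0.77411312  0.09465206] 0.04758986897144405
side pts 278 ((4.225664138793945, -6.528411865234375), (83.09397888183594, 50.58082962036133), 29.659748077392578)
```

The pack stopped at x≈0.3 mm as the force rose, so it is against the end. I'll relax the load and then open.

>>> servo_tool:
  series: "1 -0.3 0 0.17 0; 1 -0.5 0 0.25 0; 1 -0.55 0 0.25 0; 1 -0.55 0 0.2 0; 1 -0.55 0 0.2 0"

```text
time: 11.08
tool_pos: [0.5384, 0.1485, 0.1127]
ee_rot: [3.141, 0.015, 1.452]
wrist_force: [-4.1, -18.4, 6.1]
width: 0.0479
```

```bash
python3 -c "
from h import *
where()"
```

```text
11.0833 grasp in face [-0.43208983  1.35975319 41.47350997] rot [3.14088742 0.0151557  1.45218193] F [ -4.14294243 -18.43124152   6.09675432] T [-3.38744551  0.81900943 -0.04701325] 0.04788593089869709
```

>>> servo_tool:
  series: "1 -0.2 0 0 0; 1 -0.4 0 -0.05 0; 1 -0.6 -0.05 -0.1 0; 1 -0.6 -0.05 -0.1 0; 1 -0.6 -0.05 -0.1 0"

```text
time: 11.5
tool_pos: [0.538, 0.1485, 0.1124]
ee_rot: [3.14, 0.004, 1.455]
wrist_force: [1.4, -6.3, -0.3]
width: 0.0476
```

```bash
python3 tilt.py s12
```

```text
11.5 grasp in face [-0.60997444  1.74623143 41.20736603] rot [3.14021722 0.00421072 1.45518881] F [ 1.44101874 -6.30067069 -0.25521353] T [-1.38541942 -0.19128438 -0.01511969] 0.04764170015915784
side pts 274 ((3.1154918670654297, -4.696296691894531), (83.53509521484375, 49.626609802246094), 32.99951171875)
```

>>> servo_tool:
  series: "-0.3 -0.1 0 0 0; -0.3 -0.1 0 0 0; -0.3 -0.1 0 0 0; -0.3 -0.1 0 -1 0; -0.3 -0.1 0 -3 0; -0.3 -0.1 0 -6 0; -0.3 -0.1 0 -8 0; -0.3 -4 2.5 -8 0; -0.3 -8 5 -8 0; -0.3 -11 7 -8 0; -0.3 -12.2 7.6 -8 0; -0.3 -12.2 7.6 -8 0; -0.3 -12.2 7.6 -8 0; -0.3 -12.2 7.6 -8 0"

```text
time: 12.72
tool_pos: [0.599, 0.0222, 0.1931]
ee_rot: [3.141, -0.001, 1.458]
wrist_force: [-0.1, -0.4, 0.2]
width: 0.061
```

Run:
```python
from h import *
where()
b,d=grab('top','t13');a,d2=grab('scene','s13')
f=lambda i,x,y,w,h:cv2.resize(i[y:y+h,x:x+w],(400,400),interpolation=cv2.INTER_CUBIC)
cv2.imwrite('pics/c13.png',np.hstack([f(a,270,110,110,110),f(b,160,140,95,95)])[:,:,::-1])
for n,dd,p in(('top',d,b),('scene',d2,a)):
    g=face(world(n,dd));q=g[(g[...,2]>50)&(g[...,2]<60)&(abs(g[...,1])<35)&(abs(g[...,0])<60)&(p.max(-1)<140)]
    print(n,len(q),np.percentile(q,[3,50,97],axis=0).round(1) if len(q) else '')
for m in((-55,-10,40,60),(-60,-40,2,12)):
    g=face(world('scene',d2));q=g[(g[...,0]>-75)&(g[...,0]<-30)&(abs(g[...,1])<30)&(g[...,2]>m[2])&(g[...,2]<m[3])];print(len(q),np.percentile(q[:,0],[2,10,50]).round(1) if len(q) else '')
```

```text
12.7167 grasp in face [-63.03687708 -73.00369538 170.46761428] rot [ 3.14129786e+00 -9.44482033e-04  1.45766689e+00] F [-0.09094405 -0.40464294  0.24458646] T [-0.05539589 -0.03811015 -0.0292591 ] 0.06096213292849492
top 148 [[-40.3 -22.4  50.8]
 [ 24.4   0.3  56. ]
 [ 40.2  21.8  59.4]]
scene 269 [[-39.3 -25.7  51.1]
 [  0.1  -7.1  55.9]
 [ 38.2  18.8  59.4]]
51 [-42.  -40.9 -36.2]
59 [-74.4 -69.7 -52.6]
```

View pics/c13.png

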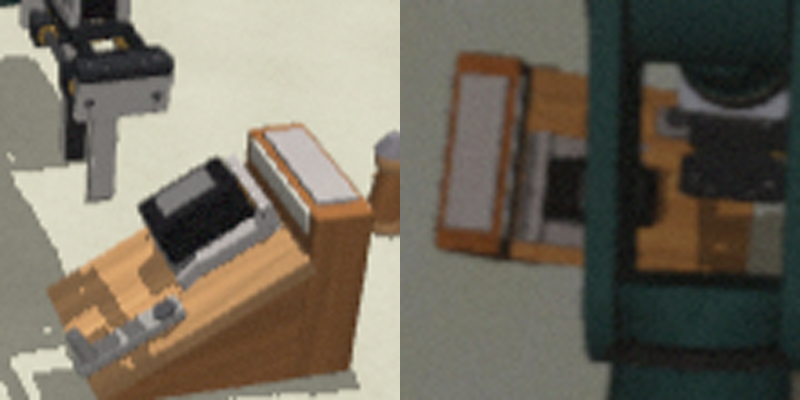

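The pack sits between the rails against the stop, body x from -40 to +40 mm in both views, so it is home. Next I'll locate the post.

Run:
```python
from h import *
for n,t in(('top','t0'),('scene','s0'),('scene','s13')):
    z=np.load(f'pics/{t}.npz');g=face(world(n,z['d']))
    q=g[(g[...,2]>25)&(g[...,2]<51)&(abs(g[...,0]+140)<22)&(abs(g[...,1]+74)<20)]
    print(n,t,len(q),np.percentile(q,[5,50,95],axis=0).round(1) if len(q) else '')
where()
for z in(75,47,44):print(z,sh(-140,-74,z))
for q in(0,.2,.4,.6,.8,1,1.2,1.4,1.57):print(q,sh(-65-75*np.cos(q),-74+75*np.sin(q),47)-sh(-140,-74,47))
```

```text
top t0 19 [[-147.1  -77.8   27.6]
 [-139.3  -73.    46.7]
 [-136.1  -67.7   49.7]]
scene s0 35 [[-147.   -79.8   27.1]
 [-140.2  -76.7   39.7]
 [-134.7  -72.4   49.4]]
scene s13 38 [[-146.5  -80.7   27.3]
 [-140.3  -76.8   40.2]
 [-134.7  -69.5   48.8]]
12.8167 grasp in face [-62.61938306 -72.75397591 170.22691824] rot [ 3.14111236e+00 -5.75629988e-04  1.45885826e+00] F [-0.87715476  0.85344145 -0.40607985] T [-0.00803346 -0.05658    -0.01574314] 0.060983045814458056
75 [-1.94  0.12 12.12]
47 [-0.54  0.12 14.54]
44 [-0.39  0.12 14.8 ]
0 [0. 0. 0.]
0.2 [ 0.13 -1.49 -0.07]
0.4 [ 0.51 -2.92 -0.3 ]
0.6 [ 1.14 -4.23 -0.65]
0.8 [ 1.97 -5.37 -1.14]
1 [ 2.99 -6.3  -1.72]
1.2 [ 4.15 -6.98 -2.39]
1.4 [ 5.4  -7.38 -3.11]
1.57 [ 6.49 -7.49 -3.75]
```

>>> servo_tool:
  series: "-0.3 -0.4 0.1 4 0; -0.3 -0.4 0.1 8 0; -0.3 -0.4 0.1 12 0; -0.3 -0.4 0.1 14 0; -0.3 -0.4 0.1 14.6 0; -0.3 -0.4 0.1 14.6 0; 1 -0.4 0.1 14.6 0; 1 -0.4 0.1 14.6 0; 1 -0.4 0.1 14.6 0; 1 -0.4 0.1 14.6 0; 1 -0.4 0.1 14.6 0; 1 -0.4 0.1 14.6 0; 1 -0.4 0.1 14.6 0"

```text
time: 13.9
tool_pos: [0.5998, 0.017, 0.0469]
ee_rot: [3.141, 0.0, 1.457]
wrist_force: [-0.8, 0.6, 0.1]
width: 0.0181
```

```bash
python3 -c "
from h import *
where()"
```

```text
13.9 grasp in face [-140.54823544  -74.42955724   46.43844742] rot [3.14105091e+00 2.69308206e-05 1.45663678e+00] F [-0.77361277  0.62837759  0.14294613] T [ 0.09835721  0.13151434 -0.04233266] 0.018090672715822896
```

>>> servo_tool:
  series: "1 0 0 0 0; 1 0 0 0 0; 1 0 0 0 0"

```text
time: 14.15
tool_pos: [0.6008, 0.017, 0.0484]
ee_rot: [3.139, -0.0, 1.457]
wrist_force: [-0.9, 0.5, 6.1]
width: 0.0009
```

The pads closed to 0.9 mm, so they slipped past the post: it leans, and I aimed too far down-slope. I'll lift, reopen and re-measure.

>>> servo_tool:
  series: "1 -0.3 0 -2 0; 1 -0.3 0 -5 0; -0.4 -0.3 0 -7 0; -0.4 -0.3 0 -7 0; -0.4 -0.3 0 -7 0; -0.4 -0.3 0 -7 0"

```text
time: 14.65
tool_pos: [0.5986, 0.0141, 0.1152]
ee_rot: [-3.14, 0.0, 1.457]
wrist_force: [-0.2, -0.7, -0.7]
width: 0.0236
```

Run:
```python
from h import *
where()
a,d=grab('scene','s14');g=face(world('scene',d))
q=g[(g[...,2]>22)&(g[...,2]<51)&(g[...,0]<-90)&(g[...,0]>-165)&(g[...,1]<-30)&(g[...,1]>-105)]
print(len(q),np.percentile(q,[5,50,95],axis=0).round(1) if len(q) else '')
q=g[(g[...,2]>50)&(g[...,2]<60)&(abs(g[...,1])<35)&(abs(g[...,0])<60)&(a.max(-1)<140)];print('bat',np.percentile(q,[3,97],axis=0).round(1))
cv2.imwrite('pics/s14c.png',cv2.resize(a[110:220,270:380],(500,500),interpolation=cv2.INTER_CUBIC)[:,:,::-1])
```

```text
14.65 grasp in face [-109.03133761  -73.55802027  107.04565817] rot [-3.13970100e+00  2.03708120e-04  1.45676961e+00] F [-0.21802775 -0.68793313 -0.67764683] T [-0.04859124 -0.04068181 -0.04439852] 0.02358389772914693
39 [[-146.5  -83.4   24.9]
 [-140.   -80.2   38.7]
 [-134.7  -72.6   49.4]]
bat [[-39.6 -24.1  51.4]
 [ 38.3  17.6  59.6]]
```

View pics/s14c.png

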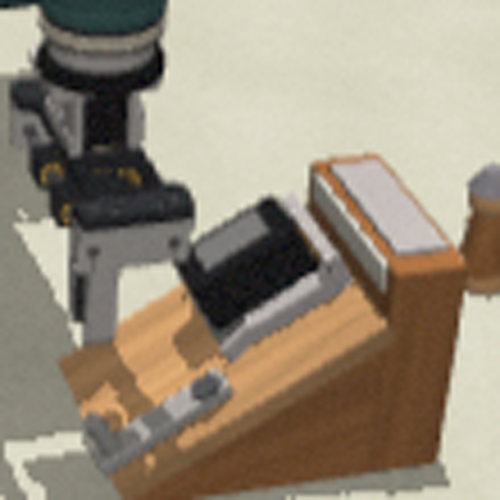

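The post still stands at about (-140, -77) mm and the battery is unmoved. I'll re-pinch with the pads 5 mm further up-slope.

Run:
```python
from h import *
where();print(sh(-135,-76,44),sh(-135,-76,70))
```

```text
14.7 grasp in face [-109.42498747  -73.13733885  106.41670876] rot [-3.13822468e+00  2.82598550e-04  1.45674506e+00] F [-0.48225748  0.68974948 -0.54113375] T [-0.0479295  -0.08360352  0.00738859] 0.027814335016138912
[0.91 0.28 6.68] [-0.39  0.29  4.43]
```

>>> servo_tool:
  series: "-0.4 0.9 0.25 0 0; -0.4 0.9 0.25 0 0; -0.4 0.9 0.25 0 0; -0.4 0.9 0.25 0 0; -0.4 0.9 0.25 3 0; -0.4 0.9 0.25 5.5 0; -0.4 0.9 0.25 6.7 0; -0.4 0.9 0.25 6.7 0; 1 0.9 0.25 6.7 0; 1 0.9 0.25 6.7 0; 1 0.9 0.25 6.7 0; 1 0.9 0.25 6.7 0; 1 0.9 0.25 6.7 0; 1 0.9 0.25 6.7 0; 1 0.9 0.25 6.7 0; 1 0.9 0.25 6.7 0; 1 0.9 0.25 6.7 0; 1 0.9 0.25 6.7 0"

```text
time: 16.2
tool_pos: [0.6027, 0.0227, 0.0495]
ee_rot: [-3.141, 0.0, 1.457]
wrist_force: [-0.3, 0.6, 0.3]
width: 0.0027
```

```bash
python3 -c "
from h import *
where()"
```

```text
16.2 grasp in face [-134.00745551  -76.70148963   45.66948998] rot [-3.14149727e+00  7.48568149e-05  1.45680724e+00] F [-0.29803079  0.58076124  0.27584566] T [-0.01431525 -0.03406373  0.02952795] 0.0026645711643838586
```

Run:
```python
from h import *
a,d=grab('scene','s15');b,d2=grab('top','t15')
A=cv2.resize(a[150:215,275:345],(420,390),interpolation=cv2.INTER_CUBIC);B=cv2.resize(b[145:205,215:275],(380,390),interpolation=cv2.INTER_CUBIC)
cv2.imwrite('pics/c15.png',np.clip(1.3*np.hstack([A,B])[:,:,::-1],0,255))
for n in('scene','top'):
    pts=proj(n,np.array([SH+S*x/1e3+uy*y/1e3+N*z/1e3 for x,y,z in((-140,-74,14),(-140,-74,47),(-65,-74,14))]));print(n,pts.round(1), proj(n,robot.get_obs()['tool_pos']).round(1))
```

```text
scene [[294.8 208.2]
 [289.9 201.4]
 [315.9 195.4]] [[291.8 206.2]]
top [[243.7 170.4]
 [247.8 169.8]
 [224.7 167.2]] [[246.5 169.5]][ WARN:0@3.578] global loadsave.cpp:1063 imwrite_ Unsupported depth image for selected encoder is fallbacked to CV_8U.
```

View pics/c15.png

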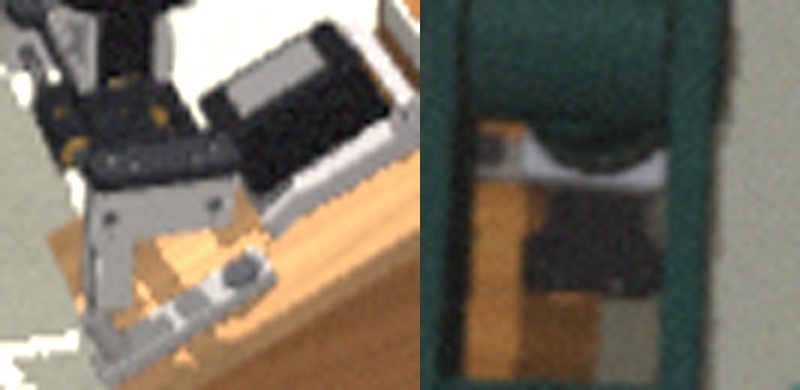

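Run:
```python
from h import *
F=lambda x,y,z:SH+S*x/1e3+uy*y/1e3+N*z/1e3
for q in(-.3,-.2,-.1,0,.1):
    print(q,proj('scene',F(-65-75*np.cos(q),-74+75*np.sin(q),47)).round(1))
for t in('s0','s14','s15'):
    z=np.load(f'pics/{t}.npz');g=face(world('scene',z['d']));p=z['p']
    print(t)
    for v in range(198,212,2):
        print(v,' '.join(f"{u}:{g[v,u,0]:.0f},{g[v,u,1]:.0f},{g[v,u,2]:.0f}" for u in range(285,302,2)))
```

```text
-0.3 [[292.9 205.1]]
-0.2 [[291.7 204. ]]
-0.1 [[290.7 202.8]]
0 [[289.9 201.4]]
0.1 [[289.3 199.9]]
s0
198 285:-160,36,-19 287:-150,1,4 289:-145,1,-0 291:-139,-4,-0 293:-132,-17,6 295:-128,-12,-3 297:-122,-20,-0 299:-116,-27,1 301:-110,-32,1
200 285:-162,22,-15 287:-157,24,-21 289:-140,-68,48 291:-135,-74,49 293:-136,-17,-1 295:-130,-25,1 297:-124,-30,1 299:-119,-34,-0 301:-112,-57,15
202 285:-165,13,-16 287:-159,8,-15 289:-143,-74,47 291:-138,-80,48 293:-139,-27,-0 295:-133,-34,2 297:-128,-34,-3 299:-120,-64,18 301:-115,-63,13
204 285:-167,1,-13 287:-161,-4,-13 289:-147,-73,40 291:-142,-74,36 293:-137,-77,35 295:-134,-59,15 297:-128,-65,16 299:-123,-68,15 301:-117,-72,14
206 285:-170,-5,-15 287:-164,-10,-15 289:-158,-14,-16 291:-145,-78,33 293:-140,-77,28 295:-135,-75,22 297:-131,-72,15 299:-125,-78,16 301:-120,-77,11
208 285:-172,-19,-10 287:-167,-18,-15 289:-161,-21,-17 291:-150,-69,18 293:-144,-78,22 295:-139,-79,19 297:-133,-83,17 299:-128,-81,12 301:-124,-81,8
210 285:-175,-26,-12 287:-169,-28,-14 289:-163,-33,-15 291:-153,-76,18 293:-147,-79,16 295:-142,-84,16 297:-137,-77,6 
[... 1385 characters left out ...]
9:-143,-73,46 291:-138,-78,46 293:-138,-30,2 295:-133,-34,2 297:-127,-41,3 299:-120,-64,18 301:-114,-65,15
204 285:-167,2,-14 287:-162,1,-17 289:-146,-81,46 291:-141,-85,45 293:-136,-80,37 295:-136,-41,0 297:-128,-62,14 299:-123,-67,14 301:-117,-74,16
206 285:-170,-8,-12 287:-164,-11,-15 289:-159,-10,-20 291:-145,-79,34 293:-140,-80,30 295:-135,-78,25 297:-130,-78,20 299:-125,-77,16 301:-120,-77,11
208 285:-172,-17,-12 287:-166,-25,-10 289:-161,-25,-14 291:-150,-65,15 293:-143,-84,27 295:-138,-81,21 297:-134,-80,15 299:-128,-84,15 301:-123,-85,11
210 285:-174,-30,-8 287:-169,-29,-13 289:-164,-28,-18 291:-153,-74,16 293:-147,-79,16 295:-142,-82,15 297:-137,-83,11 299:-132,-82,6 301:-127,-81,1
```

Run:
```python
from h import *
for t,g,y,obs in(('s2',[.5309,.069,.144],1.455,(302,163)),('s6',[.5321,.068,.0664],1.456,(301,186)),('s14',[.5986,.0141,.1152],1.457,(291.5,185.5)),('s15',[.6027,.0227,.0495],1.457,(294,201.7))):
    w={'s2':24,'s6':24,'s14':12,'s15':1}[t]
    Y=np.array([np.sin(y),-np.cos(y),0])
    print(t,'seen',obs,'pred inner/outer tip',proj('scene',np.array(g)+Y*w/1e3).round(1),proj('scene',np.array(g)+Y*(w+12.5)/1e3).round(1), 'up15', proj('scene',np.array(g)+Y*(w+12.5)/1e3+[0,0,.015]).round(1))
```

```text
s2 seen (302, 163) pred inner/outer tip [[300.1 169.3]] [[301.3 171.5]] up15 [[301.5 167.2]]
s6 seen (301, 186) pred inner/outer tip [[298.9 190.6]] [[300.1 192.9]] up15 [[300.3 188.9]]
s14 seen (291.5, 185.5) pred inner/outer tip [[290.4 190.5]] [[291.5 192.9]] up15 [[291.7 188.6]]
s15 seen (294, 201.7) pred inner/outer tip [[291.9 206.4]] [[293.1 208.9]] up15 [[293.2 204.9]]
```

The picture shows that the fingers really end about 24 mm above the reported TCP, in every view. So they closed 7 mm above the post. I'll reopen and go about 2 cm lower, watching the force.

Run:
```python
from h import *
where();print(sh(-146,-75,30),sh(-140,-75,41), sh(-143,-75,35))
```

```text
16.3 grasp in face [-134.00330804  -76.69483796   45.6517916 ] rot [-3.14145125e+00  8.83837755e-05  1.45680904e+00] F [ 0.44714061  0.39100511 -0.66886976] T [ 0.00956738 -0.02485369 -0.02403021] 0.0006827536834831042
[-0.26 -0.17  1.96] [-0.29 -0.17  0.7 ] [-0.25 -0.17  1.37]
```

>>> servo_tool:
  series: "-0.4 0 0 -1.5 0; -0.4 0 0 -3 0; -0.4 0 0 -3 0; -0.4 0 0 -3 0; -0.4 0 0 -3 0; -0.4 0 0 -3 0; -0.4 0 0 -3 0; -0.4 0 0 -3 0; -0.4 0 0 -3 0"

```text
time: 17.05
tool_pos: [0.6025, 0.0227, 0.0789]
ee_rot: [-3.141, 0.0, 1.457]
wrist_force: [-0.3, 0.4, 0.4]
width: 0.0569
```

Descending to 2 cm below the previous level (a 5 cm shift from here).

>>> servo_tool:
  series: "-0.4 -0.3 -0.2 2 0; -0.4 -0.3 -0.2 3.5 0; -0.4 -0.3 -0.2 4.2 0; -0.4 -0.3 -0.2 4.6 0; -0.4 -0.3 -0.2 4.8 0; -0.4 -0.3 -0.2 4.8 0"

```text
time: 17.55
tool_pos: [0.6006, 0.02, 0.0316]
ee_rot: [3.142, 0.0, 1.457]
wrist_force: [-0.6, -0.5, 0.5]
width: 0.066
```

No contact, so I'll close.

>>> servo_tool:
  series: "1 0 0 0 0; 1 0 0 0 0; 1 0 0 0 0; 1 0 0 0 0; 1 0 0 0 0; 1 0 0 0 0; 1 0 0 0 0; 1 0 0 0 0; 1 0 0 0 0; 1 0 0 0 0; 1 0 0 0 0"

```text
time: 18.47
tool_pos: [0.6004, 0.0199, 0.0315]
ee_rot: [-3.141, 0.0, 1.457]
wrist_force: [0.2, 1.2, 0.7]
width: 0.013
```

Run:
```python
from h import *
where()
# arc about the pivot in tool axes, from present q
for q in(0,.2,.4,.6,.8,1,1.2,1.4,1.57):print(q,(sh(-65-75*np.cos(q),-74+75*np.sin(q),47)-sh(-140,-74,47)).round(2))
```

```text
18.4667 grasp in face [-145.61881928  -74.70351403   31.59174217] rot [-3.14146276e+00  1.01302087e-04  1.45682972e+00] F [0.20098734 1.24658627 0.68377234] T [-0.03642701 -0.04839641  0.02752848] 0.012985367484693696
0 [0. 0. 0.]
0.2 [ 0.12 -1.49 -0.07]
0.4 [ 0.5  -2.92 -0.29]
0.6 [ 1.12 -4.24 -0.65]
0.8 [ 1.96 -5.38 -1.13]
1 [ 2.97 -6.32 -1.72]
1.2 [ 4.13 -7.   -2.39]
1.4 [ 5.38 -7.4  -3.11]
1.57 [ 6.48 -7.51 -3.74]
```

Width is 13 mm: the post is pinched. Swinging it now, about 0.1 rad per row.

>>> servo_tool:
  series: "1 0.03 -0.75 -0.02 0; 1 0.12 -1.5 -0.07 0; 1 0.28 -2.2 -0.16 0; 1 0.5 -2.9 -0.29 0; 1 0.8 -3.6 -0.46 0; 1 1.1 -4.25 -0.65 0; 1 1.5 -4.8 -0.88 0; 1 1.95 -5.4 -1.13 0; 1 2.45 -5.9 -1.4 0; 1 2.95 -6.3 -1.7 0; 1 3.5 -6.7 -2.05 0; 1 4.1 -7 -2.4 0; 1 4.1 -7 -2.4 0; 1 4.1 -7 -2.4 0"

```text
time: 19.63
tool_pos: [0.5343, 0.07, 0.0558]
ee_rot: [-3.139, -0.001, 1.458]
wrist_force: [-2.6, 1.6, -0.6]
width: 0.0126
```

```bash
python3 -c "
from h import *
where()"
```

```text
19.6333 grasp in face [-96.88255968  -3.38601157  31.41806778] rot [-3.13899858e+00 -1.00738570e-03  1.45841653e+00] F [-2.60630078  1.64485757 -0.56490858] T [0.24093857 0.29772929 0.0817343 ] 0.012616723832731139
```

>>> servo_tool:
  series: "1 0.6 -0.2 -0.35 0; 1 1.2 -0.4 -0.7 0; 1 1.8 -0.48 -1.02 0; 1 2.35 -0.5 -1.35 0; 1 2.45 -0.5 -1.4 0; 1 2.45 -0.5 -1.4 0; 1 2.45 -0.5 -1.4 0"

```text
time: 20.22
tool_pos: [0.5299, 0.0945, 0.0693]
ee_rot: [-3.134, 0.0, 1.458]
wrist_force: [-9.7, -0.4, 2.1]
width: 0.0121
```

```bash
python3 -c "
from h import *
where()"
```

```text
20.2167 grasp in face [-69.42037778   3.77394524  31.21110041] rot [-3.13354023e+00  3.08224757e-04  1.45760008e+00] F [-9.73393328 -0.40123005  2.06817595] T [-0.01830849  1.70971157 -0.01930237] 0.01205496181353359
```

>>> servo_tool:
  series: "1 0 -0.2 0 0; 1 0 -0.3 0 0; 1 0 -0.3 0 0"

```text
time: 20.47
tool_pos: [0.5299, 0.0948, 0.0695]
ee_rot: [-3.141, -0.001, 1.457]
wrist_force: [-2.7, 1.6, -2.1]
width: 0.0118
```

Side load relieved. Release, retreat up, and move aside for a check.

>>> servo_tool:
  series: "0.3 0 0 0 0; 0.3 0 0 0 0; 0.3 0 0 0 0; 0.3 0 0 0 0; 0.3 0 0 -2 0; 0.3 0 0 -5 0; 0.3 0 0 -9 0; 0.3 0 0 -12 0; 0.3 -4 0 -13 0; 0.3 -8 0 -13 0; 0.3 -12 0 -13 0; 0.3 -16 0 -13 0; 0.3 -18 0 -13 0; 0.3 -18 0 -13 0; 0.3 -18 0 -13 0"

```text
time: 21.72
tool_pos: [0.5103, -0.0859, 0.2]
ee_rot: [3.14, -0.0, 1.454]
wrist_force: [-0.3, -0.7, -0.3]
width: 0.0332
```

Run:
```python
from h import *
where()
b,d=grab('top','t20');a,d2=grab('scene','s20')
f=lambda i,x,y,w,h:cv2.resize(i[y:y+h,x:x+w],(400,400),interpolation=cv2.INTER_CUBIC)
cv2.imwrite('pics/c20.png',np.vstack([np.hstack([f(a,270,115,105,105),f(b,162,140,90,90)]),cv2.resize(np.hstack([a,b]),(800,200))])[:,:,::-1])
for n,dd,p in(('top',d,b),('scene',d2,a)):
    g=face(world(n,dd))
    q=g[(g[...,2]>50)&(g[...,2]<60)&(abs(g[...,1])<35)&(abs(g[...,0])<60)&(p.max(-1)<140)];print(n,'bat',len(q),np.percentile(q,[3,97],axis=0).round(1)[:,:2].tolist())
    q=g[(g[...,2]>20)&(g[...,2]<51)&(g[...,0]>-95)&(g[...,0]<-50)&(abs(g[...,1])<25)];print(n,'post',len(q),np.percentile(q,[5,50,95],axis=0).round(1).tolist() if len(q) else '')
    q=g[(g[...,2]>10)&(g[...,2]<19)&(g[...,0]>-100)&(g[...,0]<-46)&(g[...,1]<-10)&(g[...,1]>-60)]
    if len(q)>5:
        k=np.polyfit(q[:,1],q[:,0],1);print(n,'bar',len(q),'slope rad',np.arctan(k[0]).round(3),'x at -30:',np.polyval(k,-30).round(1))
# bystanders: changed heights since start, away from lamp/battery/arm
for n,t,dd in(('top','t0',d),('scene','s0',d2)):
    z=np.load(f'pics/{t}.npz');W0=world(n,z['d']);W1=world(n,dd)
    m=(abs(W0[...,2]-W1[...,2])>.02)&(W1[...,2]<.12)&(W0[...,2]<.12)
    m=cv2.morphologyEx(m.astype(np.uint8),cv2.MORPH_OPEN,np.ones((3,3)))
    k,_,st,c=cv2.connectedComponentsWithStats(m)
    print(n,[(st[i,4],c[i].round().tolist(),np.nanmedian(W0[_==i],axis=0).round(2).tolist()) for i in range(1,k) if st[i,4]>15])
```

```text
21.7167 grasp in face [-161.28361455    2.98067022  235.12581689] rot [ 3.14023368e+00 -2.61523322e-04  1.45408655e+00] F [-0.26945704 -0.7223483  -0.33143241] T [-0.07396784 -0.10224211 -0.02821294] 0.033195691515845824
top bat 312 [[-39.2, -23.1], [38.9, 21.5]]
top post 26 [[-78.4, -18.3, 20.1], [-70.6, 1.3, 36.2], [-62.8, 8.5, 49.6]]
top bar 83 slope rad -0.173 x at -30: -67.7
scene bat 273 [[-39.4, -24.3], [38.4, 18.9]]
scene post 38 [[-79.1, -5.1, 22.1], [-73.4, -0.8, 36.1], [-66.8, 5.0, 49.4]]
scene bar 75 slope rad -0.101 x at -30: -66.0
top [(np.int32(18), [247.0, 170.0], [0.6, 0.02, 0.06]), (np.int32(329), [328.0, 194.0], [0.51, -0.26, 0.06]), (np.int32(20), [228.0, 188.0], [0.54, 0.09, 0.05])]
scene [(np.int32(37), [258.0, 132.0], [0.21, 0.05, 0.11]), (np.int32(31), [303.0, 178.0], [0.49, 0.11, 0.06]), (np.int32(34), [317.0, 176.0], [0.52, 0.14, 0.08]), (np.int32(509), [192.0, 211.0], [0.53, -0.27, 0.05]), (np.int32(37), [291.0, 203.0], [0.6, 0.02, 0.06])]
```

View pics/c20.png

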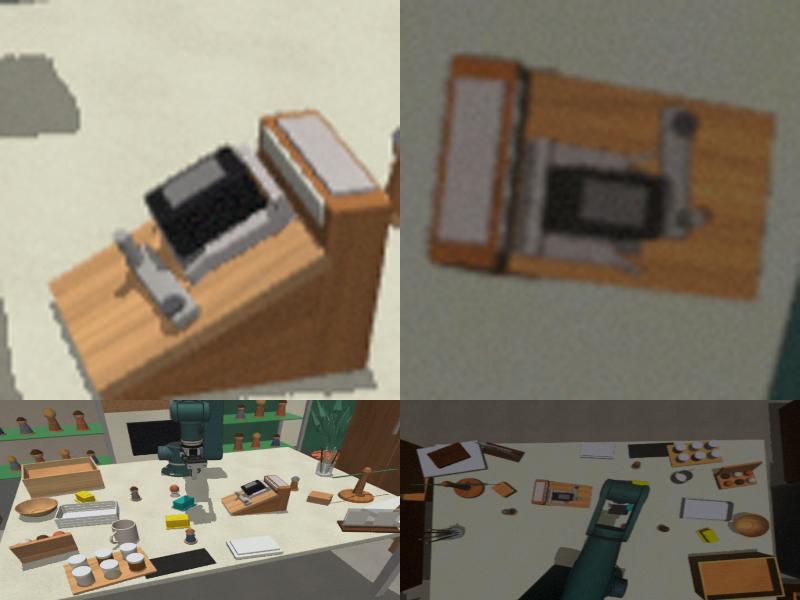

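The battery is home, but the post is at x≈-72 mm instead of -65. The button is at about 1.47 rad because the pinch slipped slightly. I'll push the post the last few mm from below with the fingers closed.

Run:
```python
from h import *
for x,z in((-105,90),(-105,32),(-98,32),(-94,32),(-90,32),(-87,32)):print(x,z,sh(x,2.5,z))
```

```text
-105 90 [11.96  0.05  9.74]
-105 32 [14.86  0.05 14.76]
-98 32 [15.47  0.05 14.41]
-94 32 [15.81  0.05 14.21]
-90 32 [16.16  0.05 14.01]
-87 32 [16.42  0.05 13.86]
```

>>> servo_tool:
  series: "1 4 0 0 0; 1 8 0 0 0; 1 12 0 3 0; 1 14.8 0 6 0; 1 14.8 0 9 0; 1 14.8 0 12 0; 1 14.8 0 14 0; 1 14.8 0 14.8 0; 1 14.8 0 14.8 0; 1 15.1 0 14.6 0; 1 15.5 0 14.4 0; 1 15.8 0 14.2 0; 1 15.8 0 14.2 0; 1 15.8 0 14.2 0"

```text
time: 22.98
tool_pos: [0.5292, 0.0723, 0.0593]
ee_rot: [3.138, -0.001, 1.457]
wrist_force: [-0.4, 0.2, -0.1]
width: 0.0001
```

```bash
cat > post.py <<'E'
from h import *
where()
a,d=grab('scene','pp');g=face(world('scene',d))
q=g[(g[...,2]>13)&(g[...,2]<18)&(g[...,0]>-100)&(g[...,0]<-46)&(g[...,1]<-15)&(g[...,1]>-88)]
k=np.polyfit(q[:,1],q[:,0],1);print('bar',len(q),np.arctan(k[0]).round(3))
c=cv2.minAreaRect(q[:,:2].astype(np.float32));print(c)
E
python3 post.py
```

```text
22.9833 grasp in face [-93.60905435   1.96072546  33.56889454] rot [ 3.13815692e+00 -6.75577059e-04  1.45700416e+00] F [-0.43449947  0.24547387 -0.05538427] T [ 0.01322759 -0.11561886 -0.01403645] 0.00012899790260734883
bar 73 -0.049
((-62.18556594848633, -51.400794982910156), (70.5497055053711, 24.205963134765625), 88.6119613647461)
```

>>> servo_tool:
  series: "1 0.15 0 -0.08 0; 1 0.3 0 -0.17 0; 1 0.3 0 -0.17 0; 1 0.3 0 -0.17 0"

```text
time: 23.37
tool_pos: [0.5285, 0.0749, 0.0595]
ee_rot: [3.141, 0.0, 1.457]
wrist_force: [1.3, -0.1, 1.6]
width: 0.0005
```

```bash
python3 post.py
```

```text
23.3667 grasp in face [-91.37115254   2.90332816  32.53493105] rot [3.14097101e+00 2.02480921e-04 1.45668280e+00] F [ 1.25386686 -0.06440886  1.61047958] T [-0.15200018 -0.11297658 -0.01115026] 0.0004536720086179505
bar 86 0.03
((-62.82145690917969, -50.900028228759766), (72.24532318115234, 25.3520565032959), 88.80464172363281)
```

>>> servo_tool:
  series: "1 0.1 0 -0.06 0; 1 0.2 0 -0.12 0; 1 0.2 0 -0.12 0; 1 0.2 0 -0.12 0"

```text
time: 23.75
tool_pos: [0.5285, 0.0767, 0.0604]
ee_rot: [-3.142, 0.001, 1.457]
wrist_force: [0.0, -2.6, -0.5]
width: 0.0004
```

```bash
python3 post.py
```

```text
23.75 grasp in face [-89.41261326   3.16992572  32.40441933] rot [-3.14153954e+00  8.42213199e-04  1.45673383e+00] F [ 0.03685673 -2.59853867 -0.48072353] T [-0.47780322 -0.07629641  0.01362271] 0.00037742010226416963
bar 87 0.048
((-62.27045822143555, -51.21704864501953), (71.65203857421875, 25.57634735107422), 87.3160400390625)
```

The force is starting to rise at the predicted square position. I'll back off down-slope, lift and move clear, then do the final check.

>>> servo_tool:
  series: "1 -1 0 0 0; 1 -2 0 -1 0; 1 -2 0 -4 0; 1 -2 0 -8 0; 1 -2 0 -12 0; 1 -6 0 -13 0; 1 -10 0 -13 0; 1 -14 0 -13 0; 1 -16 0 -13 0; 1 -16 0 -13 0; 1 -16 0 -13 0"

```text
time: 24.72
tool_pos: [0.51, -0.083, 0.1911]
ee_rot: [3.141, -0.001, 1.454]
wrist_force: [0.3, 0.0, 0.1]
width: 0.0005
```

Run:
```python
from h import *
where()
for n,t in(('top','t30'),('top','t31'),('scene','s30'),('scene','s31')):
    p,d=grab(n,t);g=face(world(n,d))
    q=g[(g[...,2]>50)&(g[...,2]<60)&(abs(g[...,1])<35)&(abs(g[...,0])<60)&(p.max(-1)<140)];print(n,'bat',np.percentile(q,[3,97],axis=0).round(1)[:,:2].tolist())
    q=g[(g[...,2]>30)&(g[...,2]<51)&(g[...,0]>-95)&(g[...,0]<-52)&(abs(g[...,1])<25)];print('  post',len(q),np.median(q,0).round(1),q.min(0).round(),q.max(0).round())
    q=g[(g[...,2]>12)&(g[...,2]<19)&(g[...,0]>-100)&(g[...,0]<-46)&(g[...,1]<-10)&(g[...,1]>-88)]
    c=cv2.minAreaRect(q[:,:2].astype(np.float32));print('  bar',len(q),c,np.arctan(np.polyfit(q[:,1],q[:,0],1)[0]).round(3))
```

```text
24.7167 grasp in face [-163.18898738    3.55588793  226.00256256] rot [ 3.14085224e+00 -1.01889461e-03  1.45397233e+00] F [0.3393385  0.04924922 0.10879151] T [-0.04066265 -0.03200998 -0.03491681] 0.0005182165871037521
top bat [[-38.5, -22.7], [39.6, 21.7]]
  post 17 [-60.7   1.3  45.4] [-71.  -2.  31.] [-58.   8.  50.]
  bar 106 ((-61.65761947631836, -48.905921936035156), (77.13135528564453, 25.6157169342041), 85.52391815185547) -0.039
top bat [[-39.0, -23.2], [38.7, 21.6]]
  post 19 [-61.    1.4  46.8] [-71.  -3.  30.] [-56.   8.  51.]
  bar 102 ((-61.31559753417969, -48.6805305480957), (76.63581085205078, 25.95219612121582), 88.01548767089844) -0.08
scene bat [[-39.3, -24.7], [38.1, 18.4]]
  post 28 [-63.4  -0.3  43.7] [-70.  -7.  31.] [-57.   9.  49.]
  bar 111 ((-61.54125213623047, -48.93440246582031), (76.03644561767578, 24.4279842376709), 87.3128433227539) 0.01
scene bat [[-39.3, -24.8], [38.2, 19.6]]
  post 28 [-62.7  -0.6  43.5] [-70.  -5.  30.] [-57.   7.  51.]
  bar 116 ((-61.603302001953125, -48.543609619140625), (76.7648696899414, 24.377626419067383), 87.591552734375) 0.021
```

```bash
python3 -c "
from bench import robot
print(robot.close_job())"
```

```text
the job is handed in; nothing more can be done
None
```

I put the battery pack on the lamp, slid it up between the rails to the end stop, and swung the turnbutton across behind it. I then let go, moved the arm clear and handed the job in at about 25 s. No verdict was reported.

**Last checks**
- **Battery:** both cameras put its centre within about 1 mm of home. The detent can't be seen directly. I take it as engaged because the pack stopped hard at about x = 0.3 mm and stayed put after I let go.
- **Turnbutton:** the post is at about x = -61 to -63 mm (-65 is exactly square), so the angle is about 1.6 rad, at or near its stop. Fits of the bar's angle are noisier, from about -0.08 to +0.02 rad off square.
- **Other things on the table:** comparing heights with the first pictures, before the last push on the post, showed changes only at the battery's old place, the lamp, the post and the arm. The last pictures were checked only at the lamp.
- **Forces:** readings at the end of each move stayed under about 32 N.

**What went wrong along the way**
- **First set-down:** the pack jammed on its leading edge, so I lowered it again along an arc until it lay flat.
- **Pinching the post:** I missed twice. In the pictures the fingers appear to end about 24 mm above the reported tool point, so I went lower.
- **First swing:** it stopped at about 1.47 rad, so I finished by pushing the post with the fingers closed.

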